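Put the receipt printer back in service after a roll change

TASK

A fresh roll has just been dropped into the receipt printer on the checkout counter. Using only the fingertips to push and press, gripping nothing, push the printer's open lid down from its outer side until it is fully shut, then switch the printer on by pressing down the raised outer end of its power rocker, and then press the round feed button fully in and let it spring back. Keep the printer where it stands and leave the other things on the counter alone.

Things in the scene. Friction and masses are not known exactly. Their poses are not given: they have to be found in the camera images.
- receipt_printer: Light grey receipt printer, loose on rubber feet, about 1.8 kg, 200 mm deep (x) by 150 wide (y). Origin: centre of underside; x from front to rear, y to the left seen from the robot at yaw 0, z up. The front 66 mm of its top is a flat control deck 118 mm high, rocker left, feed button right; behind it the paper bay, walls 126 mm high, and the lid. Slides if pushed sideways with over 10 N.
- lid (a joint): Printer lid, hinged at the rear: 0 = shut (lid level), positive = open, rad; at the start about 0.6 to 1.2, free edge up. The hinge is stiff, the lid stays where it is left; at the free edge about 2 to 3 N shut it. It shuts against a hard stop at 0.
- lid_hinge (a point): Point on the lid's hinge line, in the middle of the width: 86 mm behind the printer's origin and 128 mm above its underside. Its axes turn with the lid: y along the hinge line, -x along the lid to its free edge, z out of the outer face.
- lid_edge (a point): Middle of the lid's free edge, on its outer face: 118 mm from the hinge line along the lid and 13 mm out from it. Lid 140 mm wide, about 12 mm thick, light grey and flat outside with a dark inset panel. The outer face faces up when shut, up and to the rear when open.
- lid_underside: Dark inner panel of the lid (104 by 120 by 4 mm) with the rubber paper roller, faces the paper bay. Not to be touched by the fingers. Origin on the hinge line.
- power_rocker (a joint): Power rocker on the left of the deck, black, 20 mm (printer x) by 32 mm (printer y), a shallow V turning about its middle at (-68, 45, 123) mm in the printer's frame. 0 = off, its outer end (towards the printer's left side) raised; 0.40 rad = on, that end fully down. Stays where it is left; 2 to 3 N on the outer end turn it.
- rocker_end (a point): Top of the rocker's outer end, moves with it: off, 15 mm outward from the middle and about 10 mm above the deck; on, it still stands about 4 mm above the deck. Press down here or up to 8 mm farther outward, not on the middle.
- feed_button (a joint): Feed button on the right of the deck, dark grey, round, 18 mm across, standing 7 mm above the deck: 0 = out, 0.004 m = fully in. Springs back; about 1.4 N to start, 4.2 N fully in.
- feed_top (a point): Centre of the top face of the feed button, at (-68, -45, 125) mm in the printer's frame when out.
- spare_roll: Bystander: white paper roll standing on end, 72 mm across, 80 mm tall, to the printer's right. Origin: centre of its underside.
- rubber_stamp: Bystander: black hand stamp standing upright, foot 36 mm across, 88 mm tall, to the printer's left. Origin: centre of its underside.
- scanner: Bystander: black hand scanner lying down, about 165 by 70 mm, 36 mm tall. Left or right of the printer. Origin: underside, near the middle of its length.
- card_terminal: Bystander: dark card terminal lying flat, 165 by 78 mm, 37 mm tall. Left or right of the printer. Origin: centre of its underside.
- sauce_bottle: Bystander: amber bottle with a cap, 56 mm across, 170 mm tall, at the right. Origin: centre of its underside.

How it is judged:
By the outcome, as a careful person would: the job done as asked, in the order asked, and still so for the second after the job is handed in, with the robot touching nothing.
It also fails if it takes over 48 s, if anything falls off the work surface, if the arm or the gripper's body presses on something with over 40 N, if the wrist force passes 120 N, or if a joint passes its speed limit or range.

ROBOT

A 7-joint arm with a two-finger parallel gripper is mounted at the origin on the work surface. World frame = base frame: x ahead of the robot, y to its left, z up, the work surface at z = 0. Lengths are in m, angles in rad, forces in N, time in s.
With the tool pointing down it reaches from about 0.4 to 0.9 m from the base axis. Payload 5.5 kg.
Tool frame: the origin (TCP) lies midway between the tips of the shut fingers; the grasp point (between the pads) lies 19 mm behind it (manip.grip_depth is the distance from the TCP to the grasp point, in m); z points along the fingers, x is the direction in which the jaws open and shut, and the axes are right-handed (so a half turn about z gives the same grasp; the last joint's range is limited). The gripper opens to 92 mm and grips with 3 to 60 N. Pads are 19 mm wide; open, the fingers measure 130 mm over their backs; the gripper's body (75 mm by 190 mm) begins 47 mm behind the grasp point.
Start: joints at [-0.864, 0.501, -0.427, 1.55, 0.221, 1.138, -0.21], TCP at [0.279, 0.587, 0.227] pointing down, gripper open.
Joint ranges: [-2.88, 2.88], [-0.31, 2.03], [-1.54, 1.56], [0.2, 2.42], [-1.41, 4.55], [0.19, 2.02], [-2.57, 2.57]. Speed limits (rad/s): [2.57, 2.57, 3.14, 3.14, 3.14, 3.14, 3.14].

INTERFACE

Orientations are given as a unit quaternion [x, y, z, w].
In Python, from bench import manip, effector, viewer gives the robot as it stands. Calls block until the motion is done:
- manip.move_pose(position, orientation): joint-space move of the TCP to a pose.
- manip.servo_line(position, ori=None, vel=0.15): straight line of the TCP; ori=None keeps the orientation; vel is the mean speed in m/s.
- manip.movej(angles): joint-space move.
- effector.open_jaws() and effector.close(f_grip=None): open the fingers fully, or close them until they stop; f_grip is the grip in N (None keeps the last).
- manip.sleep(seconds).
- manip.solve_ik(position, orientation): joint angles nearest the present ones, or None.
- viewer.get_image(name): name is "side" or "top" or "wrist"; returns the picture (400x640x3 uint8, red, green, blue); there is no depth.
- viewer.get_calibration(name): a dict with "vfov" (degrees; the focal length in pixels is half the picture's height over the tangent of half this angle, whatever the lens; pixels are square), "cx", "cy" (the principal point, pixels), "dist_coeffs" ([k1, k2, p1, p2, k3] as OpenCV has them; the pictures are not rectified), "eye" and "attitude" of the camera in the world. Camera axes: x right, y down, z forward; pixel columns grow to the right and rows downward; lengths in m; the calibration is good to about 2 mm. A picture is of the moment at which its call begins: read the wrist's pose just before it. get_calibration takes no time and is no camera call; for the wrist camera it gives the pose at the moment of the call.
A pose or a line that the arm cannot do raises manip.PlanningError and nothing moves.
- manip.hand_in(): hands the job in, once; it reports no verdict.
Readings, each from a call of its own:
- manip.current_clock(): time.
- manip.current_q(): joint angles.
- manip.current_joint_velocities(): joint speeds.
- manip.current_tau(): joint torques, N m.
- manip.current_tool_pos(): TCP position.
- manip.current_tcp_rot(): TCP orientation.
- manip.current_force(): force on the tool from outside, world axes, zero at the start.
- manip.current_wrist_torque(): the same for the moment, N m.
- manip.current_finger_gap(): finger opening in m.
Only numpy, scipy, OpenCV 4.12 (cv2) and the standard library are available. Lean on these libraries where they do the work, as an engineer would, in place of code of your own. Each camera call takes 0.05 s, during which the arm holds its last target. There are 200 camera calls.

## Working session

There is one attempt and no reset: what is moved stays moved. The work goes in short steps, each a Python script; the robot and the scene stay as the last script left them, time stands still between calls to the robot, and variables do not carry over. Pictures are saved under pics/ and viewed, about 8 in all and at most 12, crops included, and the job is handed in when it is done.

```bash
mkdir -p pics; ls
python3 - <<'E'
from bench import manip, effector, viewer
import cv2, numpy as np
for n in ("side","top"):
    c=viewer.get_calibration(n); print(n,c)
    cv2.imwrite(f"pics/{n}0.png",viewer.get_image(n)[:,:,::-1])
print(viewer.get_calibration("wrist")); print(manip.current_clock(),manip.current_tcp_rot(),manip.current_finger_gap())
E
```

```text
pics
side {'vfov': 48.95495670075135, 'cx': 324.03516504452534, 'cy': 203.53721255367668, 'dist_coeffs': array([-0.03531863,  0.        ,  0.        ,  0.        ,  0.        ]), 'eye': array([0.42666674, 0.76357476, 0.77929769]), 'attitude': array([-0.06421522,  0.90894887, -0.41127104,  0.02333436])}
top {'vfov': 51.90468127273177, 'cx': 320.65193228575174, 'cy': 203.06904230143996, 'dist_coeffs': array([-0.03990435,  0.        ,  0.        ,  0.        ,  0.        ]), 'eye': array([ 0.32454027, -0.00199543,  1.18913146]), 'attitude': array([-0.70020127,  0.70860914, -0.05300627,  0.06914915])}
{'vfov': 63.621440037441474, 'cx': 321.5694927308597, 'cy': 200.25207566597447, 'dist_coeffs': array([-0.06320958,  0.        ,  0.        ,  0.        ,  0.        ]), 'eye': array([0.21143186, 0.61979685, 0.38401312]), 'attitude': array([0.83729869, 0.52818284, 0.07438693, 0.12008485])}
0.1 [ 8.45384879e-01  5.34156955e-01 -7.57903929e-04  4.23198042e-04] 0.09199106448163935
```

View pics/side0.png

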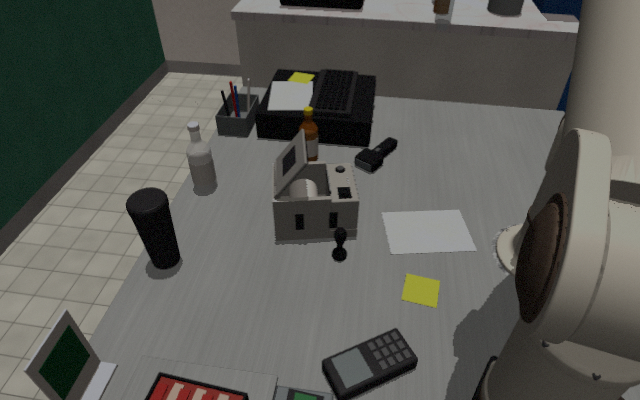

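View pics/top0.png

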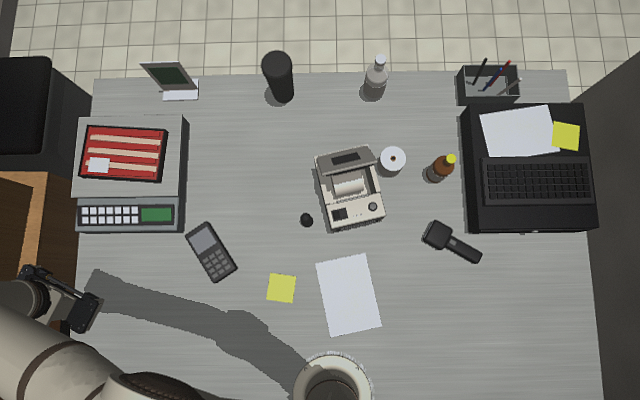

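The side view shows the printer at about (315,190), with its lid open at about (292,155), rocker at (344,193) and feed button at (340,169). In the top view the rocker is at (340,213), the feed button at (373,206) and the lid's dark panel at (346,158). The stamp stands close to the printer's left front at (306,220) and the roll close to its right at (392,158). Next I'll enlarge both views for a measurement.

```bash
cat > h.py <<'E'
from bench import manip, effector, viewer
import cv2, numpy as np
from scipy.spatial.transform import Rotation as R
def ray(c,uv):
    f=200/np.tan(np.radians(c['vfov'])/2); K=np.array([[f,0,c['cx']],[0,f,c['cy']],[0,0,1]])
    p=cv2.undistortPoints(np.array([[uv]],float),K,np.array(c['dist_coeffs']))[0,0]
    d=R.from_quat(c['attitude']).apply([p[0],p[1],1]); return np.array(c['eye']),d/np.linalg.norm(d)
def plane(c,uv,z):
    o,d=ray(c,uv); return o+d*(z-o[2])/d[2]
def tri(*obs):
    A=np.zeros((3,3));b=np.zeros(3)
    P=[ray(c,uv) for c,uv in obs]
    for o,d in P:
        M=np.eye(3)-np.outer(d,d);A+=M;b+=M@o
    x=np.linalg.solve(A,b); return x,[np.linalg.norm((np.eye(3)-np.outer(d,d))@(x-o)) for o,d in P]
def proj(c,X):
    f=200/np.tan(np.radians(c['vfov'])/2); K=np.array([[f,0,c['cx']],[0,f,c['cy']],[0,0,1]])
    Rt=R.from_quat(c['attitude']).as_matrix().T
    return cv2.projectPoints(np.atleast_2d(X).astype(float),cv2.Rodrigues(Rt)[0],-Rt@c['eye'],K,np.array(c['dist_coeffs']))[0][:,0]
E
python3 - <<'E'
from h import *
T=viewer.get_calibration("top");S=viewer.get_calibration("side")
for n,a,b in (("rock",(340,213.5),(344,193)),("feed",(373,206),(340,169))): print(n,tri((T,a),(S,b)),plane(T,a,.125),plane(S,b,.125))
t=cv2.imread("pics/top0.png")[130:245,295:410];s=cv2.imread("pics/side0.png")[125:250,260:370]
g=lambda i:cv2.resize(i,(395,450),interpolation=cv2.INTER_CUBIC)
o=np.hstack([g(t),g(s)]);cv2.imwrite("pics/crop0.png",o)
E
```

```text
rock (array([ 0.4823084 , -0.02902723,  0.11554733]), [np.float64(0.0013200220050192388), np.float64(0.001320022005019298)]) [ 0.48223989 -0.02886748  0.125     ] [ 0.48021538 -0.01743709  0.125     ]
feed (array([ 0.50100882, -0.11620166,  0.1191113 ]), [np.float64(0.0008780087596091702), np.float64(0.0008780087596089196)]) [ 0.50092189 -0.11562703  0.125     ] [ 0.49947248 -0.10812151  0.125     ]
```

View pics/crop0.png

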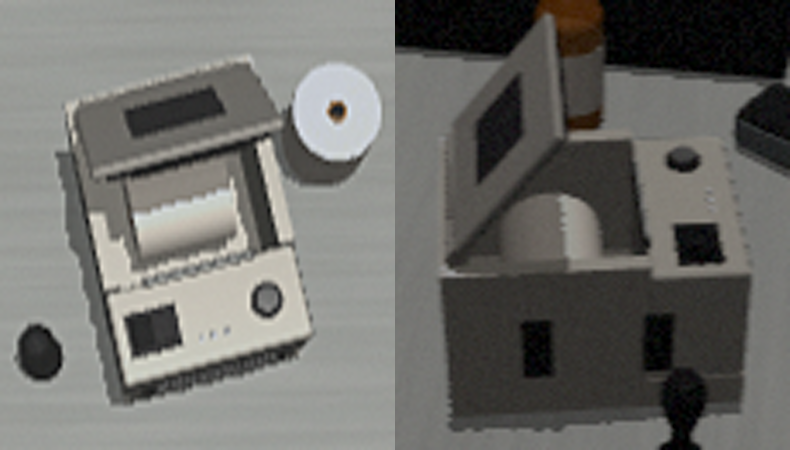

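The crops show the lid's free-edge corners at about (322,175) and (378,162) in the top view, and (307,162) and (303,129) in the side view. The rocker is at (339.5,214) and the feed button at (372.4,206.4). This puts yaw near 0.21 and the printer at about (0.558,-0.058). I'll triangulate the lid, then take a closer look with the wrist camera.

```bash
cat >> h.py <<'E'
def down(yaw):  # tool down, tool x along yaw
    return (R.from_euler('z',yaw)*R.from_euler('x',np.pi)).as_quat()
E
python3 - <<'E'
from h import *
T=viewer.get_calibration("top");S=viewer.get_calibration("side")
for a,b in (((321.8,174.7),(307.4,162.5)),((378,161.9),(302.6,129.2))): print(tri((T,a),(S,b)))
yaw=.21
for y in (yaw,yaw+np.pi,yaw+np.pi/2,yaw-np.pi/2): 
    q=manip.solve_ik([.55,-.06,.40],down(y)); print(y,None if q is None else np.round(q,2))
effector.close()
c0=np.array([.53,-.10,.40])
for i,dx in enumerate((-.06,.06)):
    manip.move_pose(c0+[dx,-dx*.3,0],down(yaw)); manip.sleep(.3)
    c=viewer.get_calibration("wrist"); im=viewer.get_image("wrist")
    cv2.imwrite(f"pics/w{i}.png",im[:,:,::-1]); np.save(f"w{i}.npy",c,allow_pickle=True)
print(manip.current_clock(),manip.current_tool_pos(),manip.current_finger_gap(),manip.current_q())
E
```

```text
(array([0.56050925, 0.01575916, 0.22768636]), [np.float64(0.001351688629319807), np.float64(0.001351688629319867)])
(array([ 0.59324516, -0.12078616,  0.222811  ]), [np.float64(0.00031217678431895755), np.float64(0.0003121767843189832)])
0.21 [-0.03  0.18  0.11  1.57 -0.02  1.4   0.29]
3.351592653589793 [-0.94  0.42  1.37  1.59 -0.42  1.47 -2.47]
1.7807963267948965 [ 0.09  0.18 -0.03  1.57  0.01  1.4   1.84]
-1.3607963267948966 [-0.1   0.18  0.19  1.57 -0.03  1.4  -1.27]
5.35 [ 0.58960204 -0.11782958  0.40079788] 0.0005041560650061871 [-0.00313531  0.2703196   0.20050955  1.45495193 -0.05418598  1.42056668
  0.40850188]
```

View pics/w0.png

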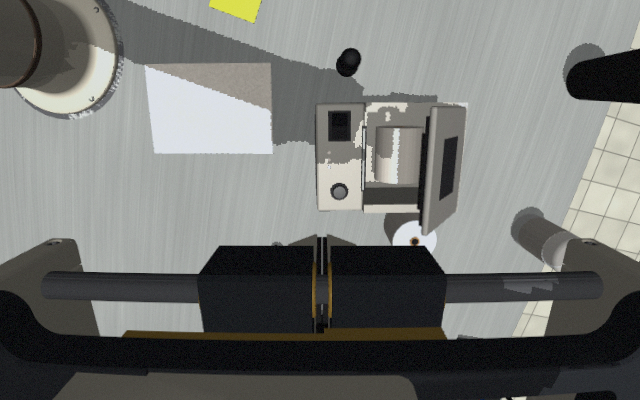

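View pics/w1.png

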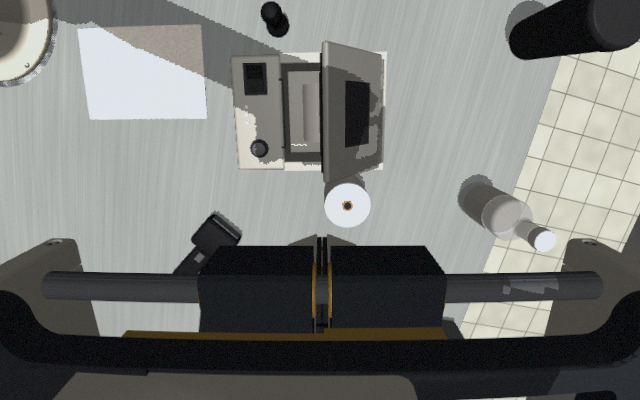

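In w0 the rocker is at (339,126), the feed button at (339,191) and the lid's free edge runs from (428,107) to (422,233). In w1 the rocker is at (255,78), the feed button at (259,148) and the free edge runs from (324,42) to (325,180). I'll refine the blobs and triangulate across the two views.

Run:
```python
from h import *
C=[np.load(f"w{i}.npy",allow_pickle=True).item() for i in (0,1)]
I=[cv2.cvtColor(cv2.imread(f"pics/w{i}.png"),cv2.COLOR_BGR2GRAY) for i in (0,1)]
def blob(i,u,v,h=17,t=75):
    w=I[i][v-h:v+h,u-h:u+h]; n,l,s,c=cv2.connectedComponentsWithStats((w<t).astype(np.uint8))
    k=1+np.argmax(s[1:,4]); print(i,s[k],c[k]+[u-h,v-h]); return c[k]+[u-h,v-h]
P={}
for n,a,b,t in (("rock",(339,126),(255,78),60),("feed",(339,191),(259,148),90)):
    P[n]=tri((C[0],blob(0,*a,t=t)),(C[1],blob(1,*b,t=t))); print(n,P[n])
L=tri((C[0],(428,107)),(C[1],(324,42)))[0];Rr=tri((C[0],(422,233)),(C[1],(325,180)))[0]
d=P["feed"][0]-P["rock"][0]; yaw=np.arctan2(d[0],-d[1]); ex=np.array([np.cos(yaw),np.sin(yaw),0])
o=(P["feed"][0]+P["rock"][0])/2+.068*ex; print("yaw",yaw,np.linalg.norm(d[:2]),"origin",o)
print("lid",L,Rr); m=(L+Rr)/2; h=o+.086*ex; h[2]=.128
print("lid edge rel hinge",(m-h)@ex,(m-h)[2],np.linalg.norm([(m-h)@ex,m[2]-.128]),"angle",np.arctan2(m[2]-.128,-(m-h)@ex))
```

```text
0 [  6   2  23  30 651] [339.24270353 125.44393241]
1 [  5   2  24  32 708] [254.63983051  78.27542373]
rock (array([ 0.48276895, -0.02590447,  0.120618  ]), [np.float64(3.547505885868644e-05), np.float64(3.5475058858727145e-05)])
0 [  9   9  17  17 114] [338.66666667 189.45614035]
1 [  9   8  18  19 226] [260.07522124 148.00884956]
feed (array([ 0.50249106, -0.11472481,  0.10945203]), [np.float64(0.00036560265152661627), np.float64(0.000365602651526661)])
yaw 0.21850007665519125 0.09098359551309261 origin [ 0.55901322 -0.05557457  0.11503502]
lid [0.56357803 0.01728757 0.21267928] [ 0.59367327 -0.11679037  0.2225219 ]
lid edge rel hinge -0.06559161434257715 0.08960059051712355 0.1110429002371724 angle 0.9388861585604079
```

The two measurements agree: yaw 0.2185, origin near (0.559,-0.056), lid angle about 0.85–0.95. Next I'll shut the lid, following its arc from above and behind while watching the force.

```bash
cat >> h.py <<'E'
yaw=.2185; O=np.array([.559,-.0565,0]); Q=down(yaw)
def W(x,y,z): return O+R.from_euler('z',yaw).apply([x,y,z])
E
python3 - <<'E'
from h import *
def p(th,r=.092): return W(.086-r*np.cos(th)+.013*np.sin(th),0,.128+r*np.sin(th)+.013*np.cos(th))
s=p(1.25); manip.move_pose(s+[0,0,.08],Q); manip.servo_line(s,Q,vel=.1)
print(manip.current_clock(),manip.current_force())
for th in np.arange(1.1,-.001,-.1):
    manip.servo_line(p(th),Q,vel=.06); f=manip.current_force()
    print(round(th,2),np.round(f,1),np.round(manip.current_tool_pos()[2],4))
    if np.linalg.norm(f)>9: break
else:
    z=p(0)
    for k in range(6):
        if -9<f[2]<9 and abs(f[2])>6: break
        z[2]-=.001; manip.servo_line(z,Q,vel=.02); manip.sleep(.1); f=manip.current_force(); print(z[2],np.round(f,1),manip.current_tool_pos()[2])
print(manip.current_clock())
E
```

```text
6.8917 [-0.16727771 -1.13363882  0.08049416]
1.1 [-0.7 -0.3 -0.6] 0.2162
1.0 [-0.2  0.6 -0.3] 0.2122
0.9 [-0.4 -0.5 -0. ] 0.2079
0.8 [0.4 0.5 0. ] 0.2028
0.7 [0.8 0.5 0.4] 0.1968
0.6 [-0.5 -0.1  0.4] 0.1902
0.5 [-0.7 -0.1  0.9] 0.1829
0.4 [ 0.6 -0.5  0.6] 0.1753
0.3 [ 0.5 -0.6  0.7] 0.167
0.2 [-0.5 -0.5  0. ] 0.1584
0.1 [-0.   1.2  0.8] 0.1495
-0.0 [0.2 0.6 5. ] 0.1413
0.13999999999999999 [-2.1 -0.  10.9] 0.14112827315565343
0.13899999999999998 [-5.3  0.7 18.8] 0.14101590655926766
0.13799999999999998 [-8.6  0.7 24.8] 0.14088710563723308
0.13699999999999998 [-10.4   1.2  31.6] 0.140764991579234
0.13599999999999998 [-14.    1.7  38.6] 0.14063448786064428
0.13499999999999998 [-15.4   1.6  44.7] 0.14056166232442246
12.7667
```

The lid reached its stop, but my stop condition was badly written and pressed on to 45 N. I'll lift off and check the lid and whether the printer has moved.

Run:
```python
from h import *
t=manip.current_tool_pos(); t[2]=.143; manip.servo_line(t,Q,vel=.1); t[2]=.22; manip.servo_line(t,Q,vel=.2)
for i,(x,y) in enumerate(((-.02,-.10),(-.08,-.10)),2):
    manip.servo_line(W(x,y,.29),Q,vel=.25); manip.sleep(.25)
    c=viewer.get_calibration("wrist"); im=viewer.get_image("wrist")
    cv2.imwrite(f"pics/w{i}.png",im[:,:,::-1]); np.save(f"w{i}.npy",c,allow_pickle=True)
    print(np.round(proj(c,[W(-.068,.045,.123),W(-.068,-.045,.125),W(-.1,.075,.118),W(-.1,-.075,.118)]),1).tolist())
im=viewer.get_image("side")
s=im[125:250,260:370,::-1]
cv2.imwrite("pics/mix.png",np.hstack([cv2.imread("pics/w3.png")[:300,100:600],cv2.resize(s,(264,300),interpolation=cv2.INTER_CUBIC)]))
print(manip.current_clock())
```

```text
[[269.4, 32.8], [272.5, 131.2], [234.9, 0.1], [243.7, 160.3]]
[[332.9, 30.7], [332.3, 129.2], [298.2, -2.6], [300.7, 158.4]]
15.2333
```

View pics/mix.png

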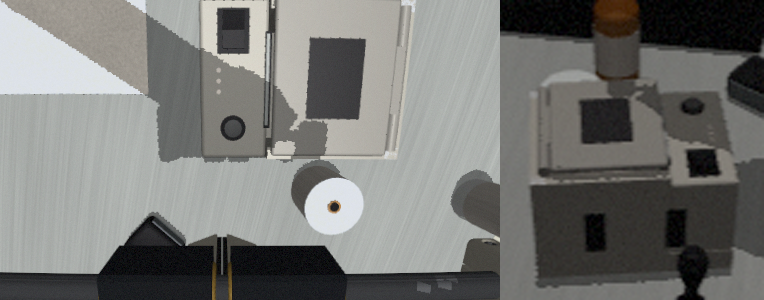

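The lid lies level and shut. In w3 the rocker is at (333,31) and the feed button at (333,127), within 2 px of the positions predicted from the original pose, so the printer has not moved. Next I'll press the rocker's outer end.

```bash
cat >> h.py <<'E'
def press(x,y,z0,zmin,fstop,step=.0007):
    manip.servo_line(W(x,y,z0+.03),Q,vel=.2); manip.servo_line(W(x,y,z0+.004),Q,vel=.08); manip.sleep(.2)
    b=np.mean([manip.current_force()[2] for _ in range(3)]); z=z0+.004
    while z>zmin:
        z-=step; manip.servo_line(W(x,y,z),Q,vel=.02); f=np.mean([manip.current_force()[2] for _ in range(3)])-b
        print(f"{z:.4f} {manip.current_tool_pos()[2]:.4f} {f:.1f}",end=" | ")
        if f>fstop: break
    manip.sleep(.1); print(np.round(manip.current_force(),1), manip.current_clock())
    manip.servo_line(W(x,y,z0+.03),Q,vel=.08)
E
python3 - <<'E'
from h import *
press(-.068,.063,.128,.119,7)
manip.servo_line(W(-.068,-.10,.29),Q,vel=.3); manip.sleep(.2)
im=viewer.get_image("wrist"); s=viewer.get_image("side")[125:250,260:370]
cv2.imwrite("pics/mix2.png",np.hstack([cv2.resize(im[0:160,230:430],(500,400),interpolation=cv2.INTER_CUBIC),cv2.resize(s,(300,400),interpolation=cv2.INTER_CUBIC)])[:,:,::-1])
print(manip.current_clock())
E
```

```text
0.1313 0.1314 -0.0 | 0.1306 0.1306 -0.3 | 0.1299 0.1298 0.2 | 0.1292 0.1292 0.8 | 0.1285 0.1286 0.7 | 0.1278 0.1279 3.2 | 0.1271 0.1271 1.8 | 0.1264 0.1264 1.5 | 0.1257 0.1256 2.1 | 0.1250 0.1250 1.1 | 0.1243 0.1243 0.7 | 0.1236 0.1236 1.9 | 0.1229 0.1230 4.0 | 0.1222 0.1228 9.3 | [-2.   0.8  9.7] 20.7083
22.4583
```

View pics/mix2.png

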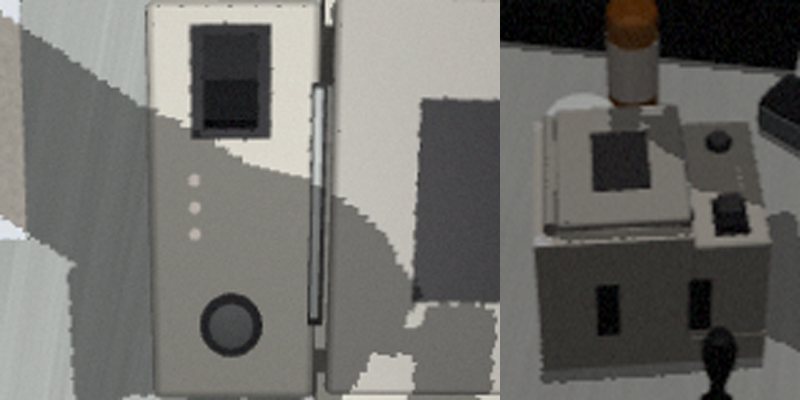

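The rocker has tipped: its inner end now stands up, and the press met a hard stop at z=0.1228. The lid is still shut. The feed button shows at crop (231,325), which is image pixel (322,130). Next I'll press it.

Run:
```python
from h import *
c=viewer.get_calibration("wrist"); print("pred feed",proj(c,[W(-.068,-.045,.125)]))
press(-.068,-.045,.125,.1175,9)
manip.servo_line(W(-.068,-.10,.29),Q,vel=.3); manip.sleep(.2)
im=viewer.get_image("wrist"); s=viewer.get_image("side")[125:250,260:370]
cv2.imwrite("pics/mix3.png",np.hstack([cv2.resize(im[0:160,230:430],(500,400),interpolation=cv2.INTER_CUBIC),cv2.resize(s,(300,400),interpolation=cv2.INTER_CUBIC)])[:,:,::-1])
print(manip.current_clock(),manip.current_force())
```

```text
pred feed [[321.26721142 130.25173181]]
0.1283 0.1284 -0.2 | 0.1276 0.1275 -1.6 | 0.1269 0.1268 -0.4 | 0.1262 0.1261 -1.0 | 0.1255 0.1255 -0.8 | 0.1248 0.1249 1.3 | 0.1241 0.1242 1.2 | 0.1234 0.1234 2.0 | 0.1227 0.1227 3.0 | 0.1220 0.1220 2.5 | 0.1213 0.1214 3.3 | 0.1206 0.1212 9.1 | [-3.   0.6  9.9] 27.1083
28.625 [-0.67847387  0.97751273 -0.340763  ]
```

View pics/mix3.png

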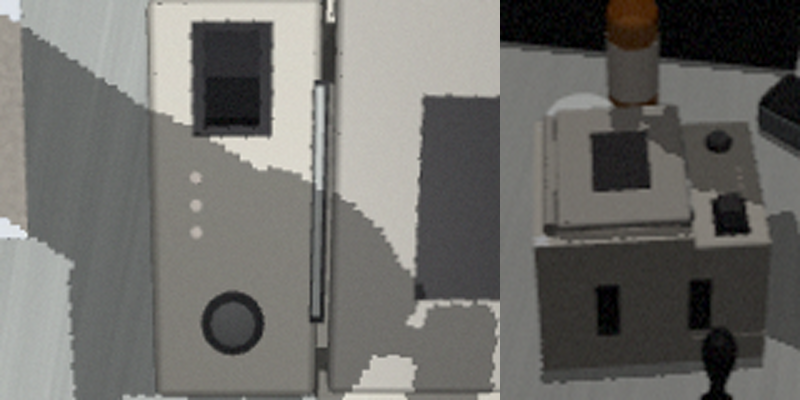

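The button went in 4 mm to its stop and sprang back. The lid is shut, the rocker is on and the printer has not moved. I'm handing in now.

```bash
python3 -c "
from bench import manip
manip.hand_in(); print(manip.current_clock())"
```

```text
the job is handed in; nothing more can be done
the job is handed in; nothing more can be done
```

I shut the lid, switched the power rocker on, then pressed the feed button fully in and let it spring back, all with the closed fingertips. I handed in after about 29 s on the robot's clock.

- **Lid:** it met its stop with the fingertips at z ≈ 0.141 m, the expected height of the shut lid, and looked level and shut in the later pictures.
- **Rocker:** it met its stop at z = 0.1228 m, and its inner end now stands raised.
- **Feed button:** it resisted from about 0.125 m down to a stop at 0.121 m, so about 4 mm of travel. Afterwards it looked fully out again.
- **Printer and the rest:** the rocker and feed button stayed within about 2 px of their predicted positions, so I saw no movement of the printer. The arm touched no other object that I know of, but I did not re-measure the other things on the counter.

**What went wrong:** my stop rule for the lid was badly written. After the lid was already shut, the fingertips kept pressing, up to about 45 N down and 15 N sideways, before I lifted off. The limits are 40 N for the arm or gripper body and 120 N at the wrist. This was fingertip contact, and the later pictures showed no shift. An early check also disagreed slightly: from the wrist pictures the lid's free edge came out 111 mm from the hinge instead of about 119 mm. I left margin for that in the approach.

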